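# Gather the souvenir tokens in the red corner of the counter caddy

## Task

Slide the orange jaw of the counter dock open, then lift out the blue caddy, which has a white carrying handle. Tilt the caddy until all four brass tokens have slid into its red corner, and finish while still holding it up in the gripper, clear of the dock and the counter, steadily tilted with the red corner lowest. Spill no token and leave everything else on the counter where it is.

Things in the scene. Friction and masses are not known exactly. Their poses are not given: they have to be found in the camera images.
- dock: Dock, fixed to the counter: steel plate 150 (x) by 330 mm, 10 mm thick, from y = -110 to +220 mm. Origin on the counter under the middle of the caddy's place, z up. The caddy stands on the plate with 1.5 to 2.5 mm play between two side guides (x = +-65 mm, tops 24 mm over the counter), an end stop at -y (40 mm) and the sliding jaw at +y. Place and yaw vary.
- jaw (a joint): Opening of the jaw along the dock's +y, m: 0 closed (start 0 to 0.004), 0.05 end of travel; moves at about 3 N, stays where left. Aluminium block 116 (x) by 30 mm, top 64 mm over the counter; two orange lips (x = +-40 mm, 24 mm wide) reach about 9 mm over the caddy's +y rim, 2.5 mm above it, and stop it from being lifted. Open it nearly all the way.
- jaw_grip (a point): A point in the jaw's orange upright grip, on its centre line, 87.5 mm above the counter. The grip is 24 mm wide (dock x) and 22 mm long (dock y), and rises from the block's top (64 mm) to 108.5 mm above the counter. Its axes are the dock's; it moves with the jaw along +y.
- caddy: Blue open-topped caddy (small tote), 120 (x) by 170 (y) mm, walls 45 mm high and 4 mm thick, floor 4 mm thick, about 0.32 kg and loose. Origin at the centre of its underside, z out of its mouth. It starts in the dock, its underside 10 mm above the counter, its axes along the dock's. A flat white handle bar spans it lengthwise above the mouth on two end posts.
- caddy_handle (a point): Centre of the white handle bar, 100 mm above the caddy's underside in the middle. The bar runs along the caddy's y (170 mm long), is 14 mm thick (x) and 20 mm tall (z, from 90 to 110 mm above the underside). Its axes are the caddy's.
- red_corner (a point): The caddy's inner corner, on its floor, at x = -56, y = -81 mm in the caddy's frame, painted red (50 mm patch on the floor and red rim). Its axes are the caddy's.
- token0: Loose brass souvenir token, 24 mm across, 5 mm thick, 18 g, lying in the caddy away from the red corner; origin at the centre of its underside. It is smooth: friction about 0.2 (0.17 to 0.24) on the caddy, so a tilt of 30 degrees or more straight towards the corner moves it along the walls too; tokens may jam on one another until rocked.
- token1: Loose brass souvenir token, 24 mm across, 5 mm thick, 18 g, lying in the caddy away from the red corner; origin at the centre of its underside. It is smooth: friction about 0.2 (0.17 to 0.24) on the caddy, so a tilt of 30 degrees or more straight towards the corner moves it along the walls too; tokens may jam on one another until rocked.
- token2: Loose brass souvenir token, 24 mm across, 5 mm thick, 18 g, lying in the caddy away from the red corner; origin at the centre of its underside. It is smooth: friction about 0.2 (0.17 to 0.24) on the caddy, so a tilt of 30 degrees or more straight towards the corner moves it along the walls too; tokens may jam on one another until rocked.
- token3: Loose brass souvenir token, 24 mm across, 5 mm thick, 18 g, lying in the caddy away from the red corner; origin at the centre of its underside. It is smooth: friction about 0.2 (0.17 to 0.24) on the caddy, so a tilt of 30 degrees or more straight towards the corner moves it along the walls too; tokens may jam on one another until rocked.
- card_reader: Bystander: black card reader, 170 x 85 x 53 mm, loose; origin at its underside.
- cup_stack: Bystander: stack of clear plastic cups, 92 mm across, 190 mm tall, loose; origin at its underside.
- steel_mug: Bystander: steel mug, 80 mm across plus handle, 95 mm tall, loose; origin at its underside.
- straw_pot: Bystander: glass pot of straws, 76 mm across, 185 mm tall, loose; origin at its underside.
- ball_launcher: Bystander: red ball launcher lying flat with a yellow-green ball, 310 mm long, 75 mm high, loose; origin at its underside.
- scissors: Bystander: scissors lying flat, 165 mm long, loose; origin near the pivot.
- key_fob: Bystander: key on an orange fob, 120 mm long, lying flat, loose; origin under the fob.
Not all that is in view belongs to the job. Several things have the shape of the caddy; the one meant has the colours described above.

How it is judged:
By the outcome, as a careful person would: the job done as asked, in the order asked, and still so for the second after the job is handed in, while the arm keeps its last pose, push and grip.
It also fails if it takes over 54 s, if anything falls off the work surface, if the arm or the gripper's body presses on something with over 40 N, if the wrist force passes 120 N, or if a joint passes its speed limit or range.

## Robot

A 6-joint arm with a two-finger parallel gripper is mounted at the origin on the work surface. World frame = base frame: x ahead of the robot, y to its left, z up, the work surface at z = 0. Lengths are in mm, angles in degrees, forces in N, time in s.
With the tool pointing down it reaches from about 350 to 850 mm from the base axis. Payload 8.1 kg.
Tool frame: the origin (TCP) lies midway between the tips of the shut fingers; the grasp point (between the pads) lies 19 mm behind it (r.grasp_offset is the distance from the TCP to the grasp point, in mm); z points along the fingers, x is the direction in which the jaws open and shut, and the axes are right-handed (so a half turn about z gives the same grasp; the last joint's range is limited). The gripper opens to 85 mm and grips with 20 to 120 N. Pads are 22 mm wide; open, the fingers measure 114 mm over their backs; the gripper's body (76 mm by 85 mm) begins 54 mm behind the grasp point. The pads swing forward as they close: fully open they stand 13 mm farther back than shut.
Start: joints at [-77.2, 7.471, 85.268, -0, 87.261, -4.893], TCP at [182.37, -571.618, 231.292] pointing down, gripper open.
Joint ranges: [-169.43, 169.43], [-51.17, 129.36], [1.28, 143.12], [-76.62, 256.62], [0, 156.53], [-152.29, 152.29]. Speed limits (degrees/s): [136.94, 136.94, 159.86, 180, 180, 180].

## Interface

Orientations are given as [roll, pitch, yaw] about the fixed x, y, z axes, in that order (R = Rz(yaw) Ry(pitch) Rx(roll)).
In Python, from bench import r, optics, hand_in gives the robot as it stands.
- The arm moves only by the shell command python3 -m pendant 'ROWS' [FORCE]. ROWS is JSON, a list of rows, each a list of 5 numbers: the opening, from 0 (shut) to 1 (fully open), then the shift along the tool's x, y, z in mm, then the turn about the tool's z in degrees. A call has 1 to 10 rows; each row shifts and turns the commanded pose from where the row before left it, along the tool's axes as they then stand; what a row does not reach is not made up. A row lasts 1/10 s, in which the tool goes at most 50 mm and 8.59 degrees, less where a joint would pass 70% of its speed; a pose out of reach is approached as far as the arm can. A call with a gripper value outside its range is refused whole. The fingers move at their own pace and stop on an object; FORCE is the grip in N (left out, the last holds). Time passes only in rows, so rows that do not move let the fingers close. It gives the time, the measured TCP pose, the force and the opening at its end, in the units of the state.
- r.sense(): the state, without advancing time (a new reading comes with each control period).
- optics.snapshot(name): name is "scene" or "top" or "wrist"; returns (picture, depth): 400x640x3 uint8, blue, green, red; 400x640 float32, mm along the optical axis (not along the pixel's ray), 0 where there is no reading.
- optics.camera_params(name): a dict with "camera_matrix" (3x3 intrinsics, pixels), "eye" and "orientation" of the camera in the world. Camera axes: x right, y down, z forward; pixel columns grow to the right and rows downward; lengths in mm; the calibration is good to about 2 mm. A picture is of the moment at which its call begins: read the wrist's pose just before it. camera_params takes no time and is no camera call; for the wrist camera it gives the pose at the moment of the call.
- hand_in(): hands the job in, once; it reports no verdict.
Trained networks look in the newest picture that a camera, given by its name, has taken for a name from the list of things; names that differ only in an ending like _2 or _b are one class to them, and where a whole thing is asked for, a point or a joint stands for the part that bears it (a point fixed in the world has none). Each returns a list of dicts, best first, with "score" (0 to 1); they miss things now and then, are a little off and sometimes report something else, mostly with a low value. They report only what shows in the picture. A call takes as long as a camera call. They do not tell look-alikes from the thing itself.
- optics.search_frame(camera, query): "at" ([x, y, z] in mm, in world coordinates, good to about 4 mm: the middle of the surface that is visible of it).
The state is a dict: "time": time; "joint_pos": joint angles; "qd": joint speeds; "joint_efforts": joint torques, N m; "tool_pos": TCP position; "tcp_rot": TCP orientation; "ft_force": force on the tool from outside, world axes, zero at the start; "wrist_torque": the same for the moment, N m; "finger_gap": finger opening in mm.
Only numpy, scipy, OpenCV 4.12 (cv2) and the standard library are available. Lean on these libraries where they do the work, as an engineer would, in place of code of your own. Each camera call takes 0.05 s, during which the arm holds its last target. There are 200 camera calls.

## Working session

There is one attempt and no reset: what is moved stays moved. The work goes in short steps, Python scripts to look and compute and a shell command to move; the robot and the scene stay as the last step left them, time stands still between calls to the robot, and variables do not carry over. Pictures are saved under pics/ and viewed, about 8 in all and at most 12, crops included, and the job is handed in when it is done.

```bash
ls; mkdir -p pics
cat > h.py <<'E'
import numpy as np,cv2
from scipy.spatial.transform import Rotation as R
from bench import r,optics,hand_in
def snap(n):
    p=optics.camera_params(n); im,d=optics.snapshot(n); return im,d,p
def Rm(o):
    o=np.array(o,float)
    return o if o.shape==(3,3) else R.from_euler('xyz',o,degrees=True).as_matrix()
def cloud(d,p):
    K=np.array(p['camera_matrix']); v,u=np.mgrid[:d.shape[0],:d.shape[1]]
    P=np.stack([(u-K[0,2])/K[0,0]*d,(v-K[1,2])/K[1,1]*d,d],-1)
    return P@Rm(p['orientation']).T+np.array(p['eye'])
E
python3 - <<'E'
from h import *
for n in ['scene','top']:
    im,d,p=snap(n); print(n,p); cv2.imwrite(f'pics/{n}0.png',im); np.save(f'{n}0.npy',cloud(d,p))
    for q in ['caddy_handle','jaw_grip','caddy','dock']:
        print(q,[(np.round(a['at']),round(a['score'],2)) for a in optics.search_frame(n,q)][:5])
print(r.sense())
E
```

```text
pics
scene {'camera_matrix': array([[424.39850045,   0.        , 319.55671626],
       [  0.        , 424.39850045, 204.26554998],
       [  0.        ,   0.        ,   1.        ]]), 'eye': array([1815.05351424, -209.23336522,  922.42157387]), 'orientation': array([-122.65579054,   -0.1990774 ,   80.72653838])}
caddy_handle [(array([475., -52.,  46.]), 0.97), (array([801., 276.,  22.]), 0.88)]
jaw_grip [(array([467.,  46.,  60.]), 0.62)]
caddy [(array([798., 272.,  22.]), 0.88), (array([478., -61.,  39.]), 0.64), (array([ 534., -542.,  138.]), 0.16)]
dock [(array([496.,  32.,  10.]), 0.69)]
top {'camera_matrix': array([[360.96430444,   0.        , 320.57746111],
       [  0.        , 360.96430444, 201.36990273],
       [  0.        ,   0.        ,   1.        ]]), 'eye': array([ 435.25198221,  -36.46162898, 1182.23781083]), 'orientation': array([-175.3202616 ,    1.26460393,  -90.22960017])}
caddy_handle [(array([802., 283.,   2.]), 0.66), (array([482., -64.,   8.]), 0.58)]
jaw_grip [(array([444.,  34.,  64.]), 0.9)]
caddy [(array([800., 283.,   3.]), 0.76), (array([480., -63.,  16.]), 0.69), (array([410., 500.,  35.]), 0.53)]
dock [(array([434.,  59.,   9.]), 0.68), (array([441.,  35.,  65.]), 0.36)]
{'time': 0.5, 'joint_pos': array([-7.71977285e+01,  7.47290389e+00,  8.52704766e+01,  1.95760677e-03,
        8.72607434e+01, -4.89289414e+00]), 'qd': array([-0.02811757,  0.09157608, -0.01766961, -0.07322503,  0.05951646,
       -0.01594492]), 'joint_efforts': array([-5.31603000e-04, -5.68716788e+01, -5.00360835e+01, -1.08233678e-04,
        3.02425418e-03, -3.90546859e-05]), 'tool_pos': array([ 182.40310167, -571.58644023,  231.24840604]), 'tcp_rot': array([-1.79997700e+02,  3.94209456e-03, -7.23049279e+01]), 'ft_force': array([ 0.36864438,  0.53851918, -0.17617225]), 'wrist_torque': array([-0.0412261 , -0.00686371, -0.05741555]), 'finger_gap': 85.20851655686903}
```

View pics/top0.png

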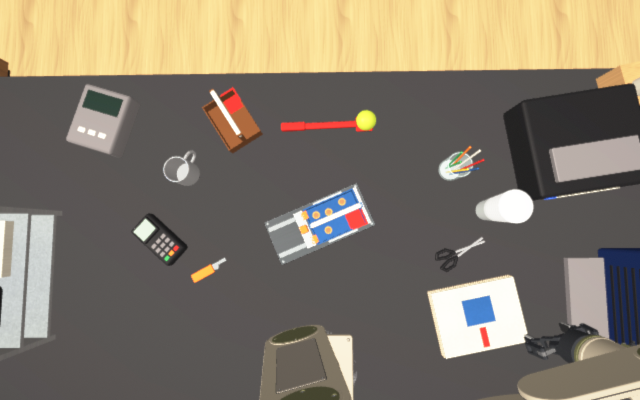

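View pics/scene0.png

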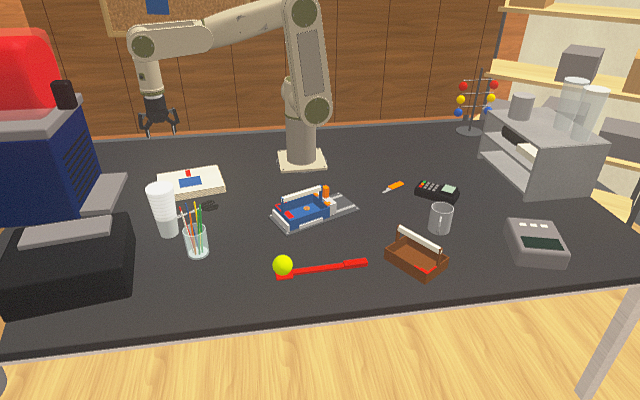

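Candidates: the blue caddy in the dock, top (320,215); the brown caddy with white handle, top (232,120); and the book with blue and red print, top (478,312). The blue one with the red patch at (357,218) is the one meant; the orange jaw is on its left.

Run:
```python
from h import *
im=cv2.imread('pics/top0.png'); C=np.load('top0.npy'); 
v,u=np.mgrid[:400,:640]; reg=(u>260)&(u<380)&(v>180)&(v<268)
hsv=cv2.cvtColor(im,cv2.COLOR_BGR2HSV)
cv2.imwrite('pics/crop.png',cv2.resize(im[175:270,255:385],None,fx=6,fy=6,interpolation=cv2.INTER_CUBIC))
w=reg&(C[...,2]>100)&(C[...,2]<130)
wh=w&(hsv[...,1]<60)
def ln(m):
    P=C[m][:,:2];c,(w_,h_),a=cv2.minAreaRect(P.astype(np.float32));print(m.sum(),'mean',P.mean(0),'z',np.median(C[m][:,2]),'rect',c,w_,h_,a)
ln(w);ln(wh)
og=reg&(C[...,2]>98)&(hsv[...,1]>120)&(hsv[...,0]<25);ln(og)
og=reg&(hsv[...,1]>120)&(hsv[...,0]<25)&(hsv[...,0]>5);print(np.round(C[og][np.argsort(-C[og][:,2])][:12]))
pl=reg&(C[...,2]>5)&(C[...,2]<130);ln(pl)
```

```text
339 mean [474.1932948  -39.50769504] z 119.77544354260976 rect (477.6452941894531, -41.61296081542969) 22.889379501342773 197.44979858398438 24.53217887878418
273 mean [481.45093148 -56.70087048] z 120.36338945776674 rect (481.2051086425781, -55.786712646484375) 13.94576644897461 168.9779052734375 22.931608200073242
52 mean [441.45601081  37.8646472 ] z 109.07736645502814 rect (441.4427795410156, 37.721370697021484) 21.522302627563477 20.388750076293945 19.104211807250977
[[435.  39. 113.]
 [450.  36. 113.]
 [444.  30. 113.]
 [438.  45. 112.]
 [438.  42. 112.]
 [447.  39. 112.]
 [441.  30. 112.]
 [432.  33. 112.]
 [429.  42. 111.]
 [447.  48. 111.]
 [435.  30. 111.]
 [441.  36. 111.]]
4857 mean [459.05508403  -5.1967485 ] z 14.422680809959957 rect (459.00830078125, -7.1535186767578125) 386.9141540527344 279.79351806640625 89.59786224365234
```

View pics/crop.png

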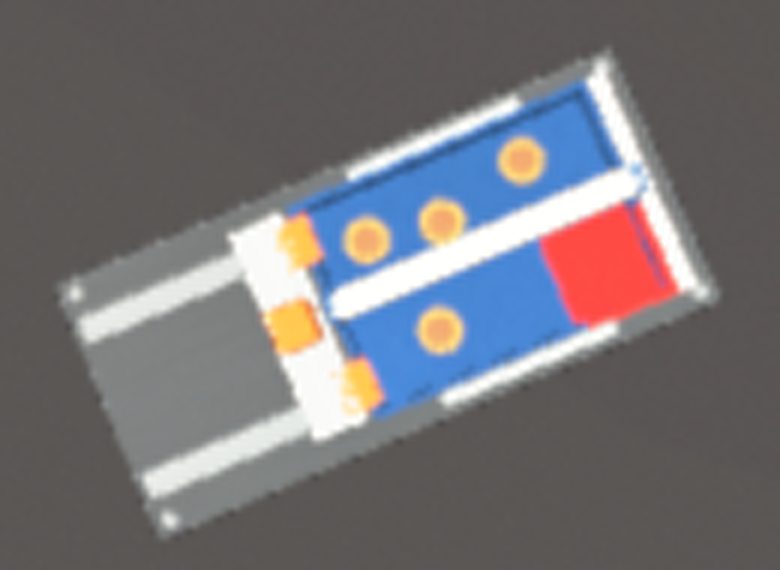

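```bash
python3 -m pendant --help | head -30; python3 -m pendant '[[1,-36,-31,0,0],[1,-36,-31,0,0],[1,-36,-31,0,0],[1,-36,-31,0,0],[1,-36,-31,0,0],[1,-36,-31,0,0],[1,-36,-31,0,0],[1,-36,-31,0,0],[1,-36,-31,0,0],[1,-36,-31,0,0]]'
```

```text
time: 1.5
tool_pos: [368.7, -132.7, 231.7]
tcp_rot: [-179.9, -0.1, -72.3]
ft_force: [0.9, 0.1, -0.0]
finger_gap: 85.5invalid input: not JSON, or not a number
```

```bash
python3 -m pendant '[[1,-36,-31,0,-8],[1,0,0,0,-8],[1,0,0,0,-8],[1,0,0,0,-8],[1,0,0,0,-8],[1,0,0,0,-8],[1,0,0,0,-8],[1,0,0,0,-8],[1,0,0,0,-8],[1,0,0,0,-8]]'; python3 -c "
from h import *
print(np.round(r.sense()['joint_pos'],1))"
```

```text
time: 2.5
tool_pos: [386.9, -90.7, 231.5]
tcp_rot: [180.0, -0.0, 8.0]
ft_force: [0.8, 0.2, 0.0]
finger_gap: 85.3
[-20.6 -25.7 115.    0.   90.7 -28.6]
```

```bash
python3 -m pendant '[[1,24,-40,0,0],[1,24,-40,0,0],[1,23.5,-40,0,-7.5],[1,0,0,0,-7.5],[1,0,0,0,0]]'
cat > wr.py <<'E'
from h import *
import sys
im,d,p=snap('wrist'); C=cloud(d,p); cv2.imwrite('pics/'+sys.argv[1],im); np.save('w.npy',C)
print(np.round(p['eye']),np.round(p['orientation'],1))
hsv=cv2.cvtColor(im,cv2.COLOR_BGR2HSV); z=C[...,2]; ok=d>0
og=ok&(hsv[...,1]>120)&(hsv[...,0]<25)&(hsv[...,0]>5)&(z>98)&(z<118)
wh=ok&(hsv[...,1]<50)&(hsv[...,2]>130)&(z>108)&(z<128)
for m in (og,wh):
    if m.sum()>20:
        P=C[m][:,:2].astype(np.float32);print(m.sum(),P.mean(0),np.median(z[m]),cv2.minAreaRect(P))
E
python3 wr.py w1.png
```

```text
time: 3.0
tool_pos: [441.8, 39.0, 231.2]
tcp_rot: [-180.0, 0.0, 23.0]
ft_force: [0.1, -1.0, 0.6]
finger_gap: 85.2
[413. 107. 374.] [163.1   0.   23. ]
497 [442.22845  38.9618 ] 108.689498965675 ((456.27880859375, 6.527614593505859), (22.256576538085938, 90.95637512207031), 23.378259658813477)
1517 [476.60428  -42.783707] 120.18718591389205 ((477.7857360839844, -45.86851501464844), (13.659001350402832, 146.6175079345703), 23.273391723632812)
```

View pics/w1.png

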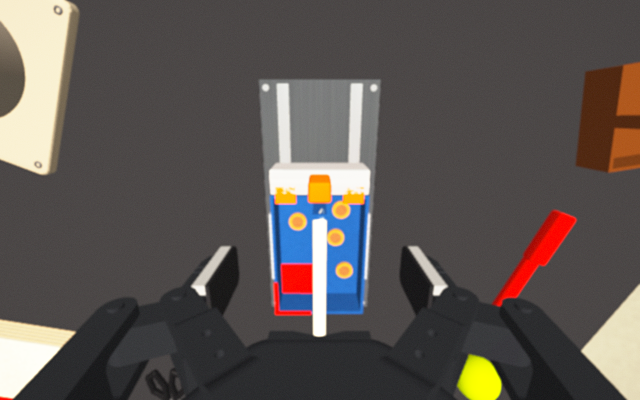

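```bash
python3 -m pendant '[[1,0,0,50,0],[1,0,0,50,0],[1,0,0,40,0],[1,0,0,20,0],[0,0,0,0,0],[0,0,0,0,0],[0,0,0,0,0],[0,0,0,0,0],[0,0,0,0,0],[0,0,0,0,0]]' 40
```

```text
time: 4.05
tool_pos: [442.7, 37.4, 73.3]
tcp_rot: [179.9, -0.1, 22.7]
ft_force: [-4.3, -2.1, 8.3]
finger_gap: 23.5
```

```bash
python3 -m pendant '[[0,0,0,0,0],[0,0,-12,0,0],[0,0,-12,0,0],[0,0,-12,0,0],[0,0,-8,0,0],[0,0,-4,0,0],[0,0,0,0,0]]'
```

```text
time: 4.75
tool_pos: [423.9, 82.0, 73.3]
tcp_rot: [179.9, -0.1, 22.7]
ft_force: [-5.9, -3.4, 11.4]
finger_gap: 23.5
```

```bash
python3 -m pendant '[[1,0,0,0,0],[1,0,0,0,0],[1,0,0,0,0],[1,0,0,0,0],[1,0,0,-50,0],[1,0,0,-50,0],[1,0,0,-50,0],[1,0,0,-50,0],[1,0,0,-50,0],[1,0,0,-50,0]]'; python3 wr.py w2.png;python3 -m pendant '[[1,0,0,-50,0],[1,0,0,-50,0],[1,0,0,-50,0],[1,0,0,-50,0],[1,0,0,-50,0],[1,0,0,-50,0],[1,0,0,-50,0],[1,0,0,-50,0]]';python3 -c "
from h import *
print(np.round(r.sense()['joint_pos'],1))"
```

```text
time: 5.75
tool_pos: [422.8, 82.0, 373.4]
tcp_rot: [180.0, -0.0, 22.7]
ft_force: [1.2, 0.9, -0.1]
finger_gap: 85.7
[395. 150. 516.] [163.1  -0.   22.7]
279 [477.5201  108.37593] 108.84429579383556 ((554.8704223632812, 139.64097595214844), (386.1170959472656, 137.13844299316406), 46.09905242919922)
1497 [631.5336  106.80532] 116.99479020511313 ((619.2178955078125, 123.59649658203125), (542.8525390625, 144.5097198486328), 53.06562805175781)
time: 6.6
tool_pos: [424.6, 82.1, 741.3]
tcp_rot: [179.9, -0.2, 22.7]
ft_force: [0.8, -0.5, 1.4]
finger_gap: 85.7
[  4.1  10.8  23.1   0.  146.  -18.5]
```

```bash
cat > s.py <<'E'
from h import *
s=r.sense(); print(np.round(s['joint_pos'],1), np.round(Rm(s['tcp_rot'])[:,2],3))
E
python3 -m pendant '[[1,0,0,-40,0],[1,0,0,-40,0]]';python3 s.py; python3 -m pendant '[[1,0,0,-40,0],[1,0,0,-40,0]]';python3 s.py
```

```text
time: 6.8
tool_pos: [411.5, 79.2, 778.6]
tcp_rot: [-179.9, -0.1, 22.7]
ft_force: [-48.1, -2.6, 40.1]
finger_gap: 85.7
[  3.8  22.1   1.3   0.3 156.5 -18.6] [ 0.001  0.002 -1.   ]
time: 7.0
tool_pos: [391.5, 75.2, 796.2]
tcp_rot: [179.4, -2.5, 22.7]
ft_force: [-1.3, 0.5, 0.8]
finger_gap: 85.3
[  3.2  19.6   1.4   0.8 156.5 -18.8] [ 0.044  0.008 -0.999]
```

```bash
python3 -m pendant '[[1,0,0,40,0],[1,0,0,40,0],[1,0,0,30,0],[1,0,0,0,0]]';python3 s.py
```

```text
time: 7.4
tool_pos: [395.4, 76.1, 729.9]
tcp_rot: [179.5, -2.2, 22.7]
ft_force: [1.5, -0.3, 0.0]
finger_gap: 85.6
[  3.3   0.8  35.8   0.5 141.1 -19. ] [ 0.039  0.008 -0.999]
```

```bash
python3 -m pendant '[[1,-34,31,8,0],[1,-34,31,8,0],[1,-34,31,8,0],[1,-34,31,8,0],[1,-34,31,8,0],[1,-34,31,6,0],[1,-34,31,6,0],[1,-34,31,6,0],[1,-34,31,6,0],[1,-34,31,0,0]]';python3 s.py
```

```text
time: 8.4
tool_pos: [204.7, -340.7, 662.8]
tcp_rot: [178.8, -2.6, 22.7]
ft_force: [1.2, -0.3, 0.3]
finger_gap: 85.4
[-68.9  -8.3  53.8   3.6 133.3 -89. ] [ 0.05  -0.001 -0.999]
```

```bash
python3 -m pendant '[[1,0,0,-40,0],[1,0,0,-40,0],[1,0,0,-30,0],[1,0,-20,-16,0],[1,0,-20,-16,0],[1,0,-20,-16,0],[1,0,-20,-16,0]]';python3 s.py
```

```text
time: 9.1
tool_pos: [167.0, -264.7, 814.6]
tcp_rot: [177.9, -2.7, 22.7]
ft_force: [-0.6, -0.5, -1.7]
finger_gap: 85.7
[-70.5   5.3  16.    7.  156.5 -86.7] [ 0.057 -0.017 -0.998]
```

```bash
python3 -m pendant '[[1,0,-20,-20,0],[1,0,-20,-20,0],[1,0,-20,-20,0],[1,0,-20,-20,0]]';python3 s.py
```

```text
time: 9.5
tool_pos: [136.1, -189.8, 826.8]
tcp_rot: [175.0, -2.7, 22.7]
ft_force: [0.4, -0.0, 0.7]
finger_gap: 85.6
[-72.   -6.5  25.1   7.8 156.5 -87.3] [ 0.077 -0.061 -0.995]
```

```bash
python3 -m pendant '[[1,0,0,-50,0],[1,0,0,-50,0],[1,0,0,-50,0],[1,0,0,-50,0]]';python3 s.py
```

```text
time: 9.9
tool_pos: [136.5, -183.3, 860.0]
tcp_rot: [168.0, -2.9, 22.8]
ft_force: [0.1, 0.2, -0.1]
finger_gap: 85.4
[-72.9  -4.4  15.9  10.1 156.5 -85.7] [ 0.126 -0.173 -0.977]
```

```bash
python3 -m pendant '[[1,0,0,-50,0],[1,0,0,-50,0],[1,0,0,-50,0],[1,0,0,-50,0],[1,0,0,-50,0],[1,0,0,-50,0]]';python3 s.py
```

```text
time: 10.5
tool_pos: [128.1, -136.4, 895.1]
tcp_rot: [159.0, -3.0, 22.6]
ft_force: [0.2, -0.3, -0.4]
finger_gap: 85.3
[-71.5  -6.7   9.   10.8 156.5 -82.9] [ 0.183 -0.312 -0.932]
```

```bash
python3 -m pendant '[[1,0,0,-50,0],[1,0,0,-50,0],[1,0,0,-50,0]]';python3 s.py
```

```text
time: 10.8
tool_pos: [125.5, -111.4, 905.3]
tcp_rot: [156.5, -2.4, 22.5]
ft_force: [0.9, -0.4, 0.4]
finger_gap: 85.2
[-42.4  -4.7   4.5 -19.6 156.5 -84.1] [ 0.189 -0.354 -0.916]
```

```bash
cat > go.py <<'E'
from h import *
import sys
s=r.sense(); M=Rm(s['tcp_rot']); p=np.array(s['tool_pos'])
for a in sys.argv[1:]:
    t=np.array(eval(a),float); d=M.T@(t-p); n=int(np.ceil(np.linalg.norm(d)/48)); print(a,n,np.round(d/n,1),'tot',np.round(d,1)); p=t
E
python3 go.py [300,-150,740] [462,-20,330] [462,-20,203]
```

```text
[300,-150,740] 6 [23.2  4.3 33. ] tot [139.3  25.6 198. ]
[462,-20,330] 10 [ 18.2 -22.   36. ] tot [ 181.9 -219.9  360.2]
[462,-20,203] 3 [ -1.8 -16.9  38.8] tot [ -5.4 -50.6 116.4]
```

```bash
python3 -m pendant '[[1,23,4,33,0],[1,23,4,33,0],[1,23,4,33,0],[1,23,4,33,0],[1,23,4,33,0],[1,23,4,33,0]]';python3 s.py; python3 go.py [462,-20,330]
```

```text
time: 11.4
tool_pos: [283.6, -146.5, 755.3]
tcp_rot: [156.9, -2.5, 22.5]
ft_force: [0.9, -0.5, 1.5]
finger_gap: 84.8
[-19.  -22.6  55.4 -19.8 127.9 -55.9] [ 0.188 -0.347 -0.919]
[462,-20,330] 10 [ 19.5 -21.5  38. ] tot [ 194.6 -215.1  380.2]
```

```bash
python3 -m pendant '[[1,19.5,-21.5,38,0],[1,19.5,-21.5,38,0],[1,19.5,-21.5,38,0],[1,19.5,-21.5,38,0],[1,19.5,-21.5,38,0],[1,19.5,-21.5,38,0],[1,19.5,-21.5,38,0],[1,19.5,-21.5,38,0],[1,19.5,-21.5,38,0],[1,19.5,-21.5,38,0]]';python3 s.py; python3 wr.py w3.png; python3 go.py [462,-20,203]
```

```text
time: 12.4
tool_pos: [462.1, -20.5, 329.9]
tcp_rot: [156.8, -2.5, 22.5]
ft_force: [0.7, -0.6, 1.2]
finger_gap: 85.6
[  7.9 -24.3 106.9 -21.8  89.  -15.3] [ 0.187 -0.348 -0.919]
[411.  93. 432.] [140.   -2.5  22.4]
48 [ 472.32492 -240.38899] 107.44843219809502 ((412.6221008300781, -488.39422607421875), (1061.727783203125, 413.35540771484375), 67.5794448852539)
1863 [ 674.64655 -183.5157 ] 120.28801313867496 ((1147.1929931640625, -273.38836669921875), (568.18505859375, 1410.4610595703125), 89.14974975585938)
[462,-20,203] 3 [ -1.1 -14.9  36.2] tot [ -3.3 -44.6 108.7]
```

View pics/w3.png

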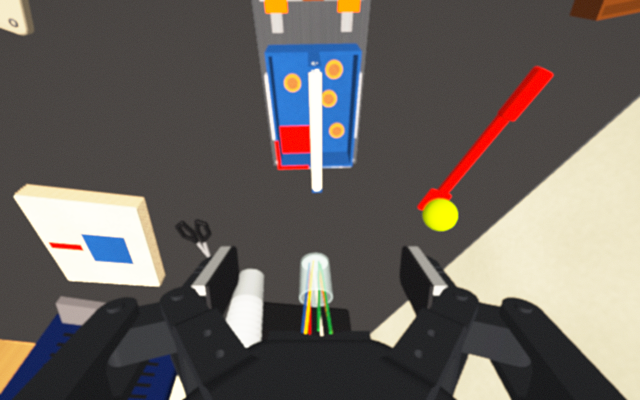

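The caddy is at (315,110) with the jaw's orange lips clear of it at the top (275,8), the handle running from (314,70) to (318,190), and all tokens on the caddy's floor.

```bash
python3 - <<'E'
from h import *
C=np.load('w.npy');im=cv2.imread('pics/w3.png');hsv=cv2.cvtColor(im,cv2.COLOR_BGR2HSV)
v,u=np.mgrid[:400,:640];m=(u>295)&(u<335)&(v>60)&(v<197)&(hsv[...,1]<50)&(hsv[...,2]>130)&(abs(C[...,2]-119)<6)
P=C[m];print(m.sum(),cv2.minAreaRect(P[:,:2].astype(np.float32)),np.median(P[:,2]))
M=Rm(r.sense()['tcp_rot']);print(M.round(3))
E
python3 go.py [462,-20,203] [485,-63,93]
```

```text
1305 ((482.2803039550781, -57.653900146484375), (13.898591041564941, 165.8352508544922), 23.092130661010742) 120.38342613033888
[[ 0.923  0.341  0.177]
 [ 0.383 -0.856 -0.348]
 [ 0.033  0.389 -0.921]]
[462,-20,203] 3 [ -1.1 -14.9  36.2] tot [ -3.3 -44.6 108.7]
[485,-63,93] 3 [ 0.4  0.6 40.1] tot [  1.1   1.9 120.3]
```

```bash
python3 -m pendant '[[1,-1,-15,36,0],[1,-1,-15,36,0],[1,-1,-15,36,0],[1,0,1,40,0],[1,0,0.5,40,0],[1,0,0,20,0],[1,0,0,10,0],[1,0,0,0,0]]';python3 s.py; python3 go.py [485.4,-63.6,92.5]
```

```text
time: 13.25
tool_pos: [484.8, -61.4, 113.0]
tcp_rot: [156.9, -2.3, 22.4]
ft_force: [1.2, -0.1, 0.5]
finger_gap: 85.2
[  2.  -13.8 121.7 -23.4  63.5 -11. ] [ 0.184 -0.349 -0.919]
[485.4,-63.6,92.5] 1 [-1.1 -6.  19.7] tot [-1.1 -6.  19.7]
```

```bash
python3 -m pendant '[[1,-1,-6,20,0],[1,0,0,0,0],[0.3,0,0,0,0],[0.3,0,0,0,0],[0,0,0,0,0],[0,0,0,0,0],[0,0,0,0,0],[0,0,0,0,0],[0,0,0,0,0],[0,0,0,0,0]]' 60;python3 s.py; python3 go.py '[485.4,-63.6,92.5]' '[485.4,-63.6,292.5]'
```

```text
time: 14.25
tool_pos: [487.1, -63.3, 93.7]
tcp_rot: [156.8, -2.5, 22.5]
ft_force: [-1.3, 1.9, 5.6]
finger_gap: 12.7
[  1.7 -12.1 122.4 -23.9  60.9 -10.1] [ 0.188 -0.349 -0.918]
[485.4,-63.6,92.5] 1 [-1.7 -0.8  0.9] tot [-1.7 -0.8  0.9]
[485.4,-63.6,292.5] 5 [  1.8  15.7 -36.7] tot [   8.8   78.7 -183.6]
```

```bash
python3 -m pendant '[[0,0,0,0,0],[0,0,0,0,0],[0,0.2,2,-4.6,0],[0,0.3,4,-9.2,0],[0,0.3,4,-9.2,0],[0,0.5,6,-14,0],[0,0.7,8,-18.4,0],[0,0.7,8,-18.4,0],[0,0.7,8,-18.4,0],[0,0.7,8,-18.4,0]]' 110;python3 s.py; python3 wr.py w4.png;python3 -c "
from h import *
im,d,p=snap('scene');cv2.imwrite('pics/s4.png',cv2.resize(im[140:260,230:390],None,fx=4,fy=4,interpolation=2))
cv2.imwrite('pics/c4.png',np.vstack([cv2.imread('pics/w4.png'),cv2.resize(cv2.imread('pics/s4.png'),(640,480))])[::1])
x=cv2.imread('pics/c4.png');cv2.imwrite('pics/c4.png',cv2.resize(x,(436,600)))"
```

```text
time: 15.25
tool_pos: [485.8, -64.3, 215.4]
tcp_rot: [156.8, -2.5, 22.5]
ft_force: [-0.2, 0.8, -4.2]
finger_gap: 12.2
[  1.6 -20.  115.5 -21.5  74.6 -16.4] [ 0.188 -0.348 -0.918]
[435.  49. 318.] [140.   -2.5  22.5]
```

View pics/c4.png

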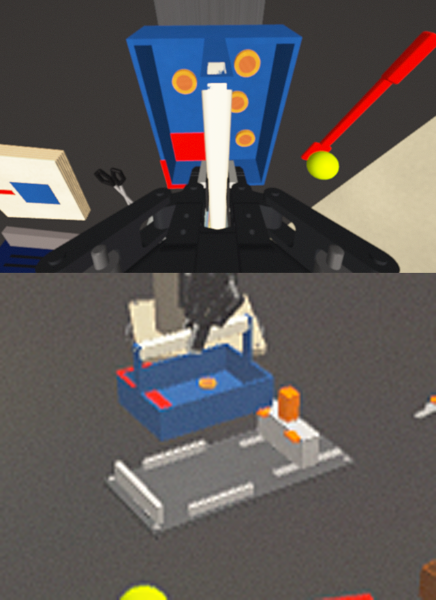

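```bash
python3 -m pendant '[[0,0.7,8,-18.4,0],[0,1,12,-28,0],[0,1,14,-33,0],[0,1,14,-33,0],[0,1,14,-33,0],[0,1,12,-28,0],[0,0.7,8,-18.4,0],[0,0,0,0,0]]'
python3 - <<'E'
from h import *
s=r.sense();M=Rm(s['tcp_rot']);Q=M.T@R.from_euler('z',23.1,degrees=True).as_matrix();np.save('Q.npy',Q)
for th in (80,90,100,110,120,130):
    W=M@R.from_euler('z',th,degrees=True).as_matrix()@Q
    g=W.T@[0,0,-1]; print(th,g.round(3),'tilt',np.degrees(np.arccos(-g[2])).round(1))
E
python3 s.py
```

```text
time: 16.15
tool_pos: [484.3, -65.3, 425.5]
tcp_rot: [156.7, -2.7, 22.5]
ft_force: [-0.2, 0.6, -2.6]
finger_gap: 12.3
80 [-0.36  -0.34  -0.869] tilt 29.6
90 [-0.359 -0.403 -0.842] tilt 32.7
100 [-0.347 -0.466 -0.814] tilt 35.5
110 [-0.323 -0.525 -0.787] tilt 38.1
120 [-0.288 -0.579 -0.762] tilt 40.3
130 [-0.243 -0.627 -0.74 ] tilt 42.3
[  1.5 -21.   94.6 -20.8  94.8 -24.4] [ 0.192 -0.349 -0.917]
```

```bash
python3 -m pendant '[[0,0,0,0,3],[0,0,0,0,5],[0,0,0,0,6],[0,0,0,0,6],[0,0,0,0,6],[0,0,0,0,6],[0,0,0,0,6],[0,0,0,0,6],[0,0,0,0,6],[0,0,0,0,6]]'; python3 -m pendant '[[0,0,0,0,6],[0,0,0,0,6],[0,0,0,0,6],[0,0,0,0,6],[0,0,0,0,6],[0,0,0,0,6],[0,0,0,0,5],[0,0,0,0,3],[0,0,0,0,0],[0,0,0,0,0]]'
cat > look.py <<'E'
from h import *
import sys
s=r.sense();W=Rm(s['tcp_rot'])@np.load('Q.npy');print('g',(W.T@[0,0,-1]).round(3),s['joint_pos'].round(1))
a=snap('wrist')[0];b=snap('top')[0];c=snap('scene')[0]
n=sys.argv[1];cv2.imwrite(f'pics/{n}w.png',a);cv2.imwrite(f'pics/{n}t.png',b);cv2.imwrite(f'pics/{n}s.png',c)
t=cv2.resize(b[120:280,250:450],(400,320));q=cv2.resize(c[60:220,220:420],(400,320))
cv2.imwrite(f'pics/{n}.png',np.vstack([cv2.resize(a[:300],(560,262)),np.hstack([t,q])[:, :560] if 0 else cv2.resize(np.hstack([t,q]),(560,224))]))
E
python3 look.py L5
```

```text
time: 17.15
tool_pos: [483.0, -65.1, 419.6]
tcp_rot: [168.7, -20.4, -32.2]
ft_force: [0.4, -0.3, -3.6]
finger_gap: 11.9
time: 18.15
tool_pos: [483.1, -65.1, 420.7]
tcp_rot: [-173.3, -22.3, -79.2]
ft_force: [0.4, -0.6, -4.3]
finger_gap: 12.1
g [-0.345 -0.459 -0.819] [  1.5 -21.   95.  -20.7  94.8  75.6]
```

View pics/L5.png

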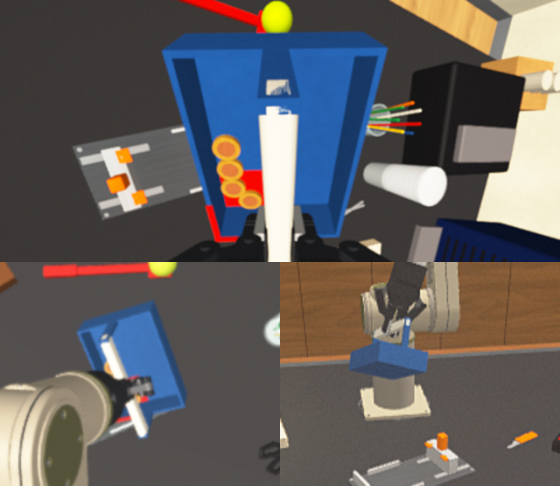

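All four tokens are in, lined up along the −x wall from (225,148) to (250,200), but jammed in a row that reaches beyond the red patch. I'll rock the caddy.

```bash
python3 -m pendant '[[0,0,0,0,-8],[0,0,0,0,-8],[0,0,0,0,-8],[0,0,0,0,-8],[0,0,0,0,-8],[0,0,0,0,0],[0,0,0,0,8],[0,0,0,0,8],[0,0,0,0,8],[0,0,0,0,8]]'; python3 -m pendant '[[0,0,0,0,8],[0,0,0,0,8],[0,0,0,0,8],[0,0,0,0,8],[0,0,0,0,8],[0,0,0,0,0],[0,0,0,0,0],[0,0,0,0,0]]'; python3 look.py L6
```

```text
time: 19.3
tool_pos: [483.5, -65.2, 422.6]
tcp_rot: [-176.2, -23.0, -71.4]
ft_force: [0.8, -1.1, -4.3]
finger_gap: 12.6
time: 20.1
tool_pos: [483.4, -65.2, 422.6]
tcp_rot: [-162.2, -15.3, -112.3]
ft_force: [-0.5, 0.2, -3.8]
finger_gap: 12.1
g [-0.235 -0.632 -0.739] [  1.5 -21.   94.8 -20.8  94.8 107.5]
```

View pics/L6.png

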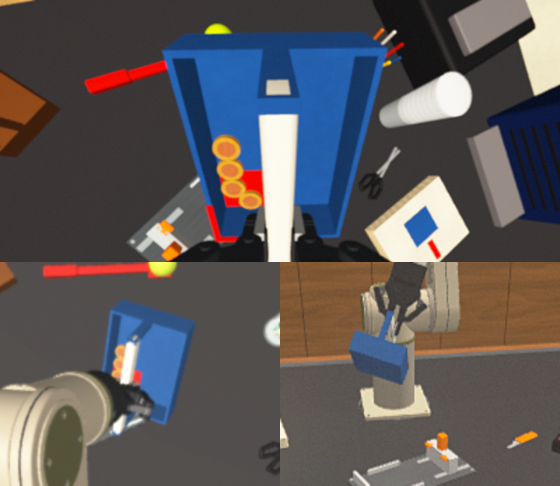

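```bash
python3 -m pendant '[[0,0,0,0,8],[0,0,0,0,8],[0,0,0,0,8],[0,0,0,0,8],[0,0,0,0,4],[0,10,0,0,0],[0,-10,0,0,0],[0,10,0,0,0],[0,-10,0,0,0],[0,0,0,0,0]]'; python3 look.py L7;  python3 -m pendant '[[0,0,0,0,-8],[0,0,0,0,-8],[0,0,0,0,-8],[0,0,0,0,-8],[0,0,0,0,-8],[0,0,0,0,-8],[0,0,0,0,-8],[0,0,0,0,0],[0,0,0,0,0]]'; python3 look.py L8
python3 -c "
import cv2,numpy as np
f=lambda n:cv2.resize(cv2.imread(f'pics/{n}w.png')[60:290,160:460],(600,460))
a=np.hstack([f('L7'),f('L8')]);cv2.imwrite('pics/V8.png',cv2.resize(a,(800,307)))"
```

```text
time: 21.25
tool_pos: [483.8, -64.9, 422.5]
tcp_rot: [-156.8, -2.3, -146.4]
ft_force: [0.3, 0.3, -4.7]
finger_gap: 12.2
g [-0.014 -0.725 -0.689] [  1.5 -20.9  94.8 -20.7  94.8 143.6]
time: 22.3
tool_pos: [483.4, -65.2, 422.6]
tcp_rot: [-168.4, -20.3, -92.3]
ft_force: [0.5, -0.3, -3.4]
finger_gap: 11.9
g [-0.316 -0.534 -0.785] [  1.5 -21.   94.8 -20.8  94.8  87.9]
```

View pics/V8.png

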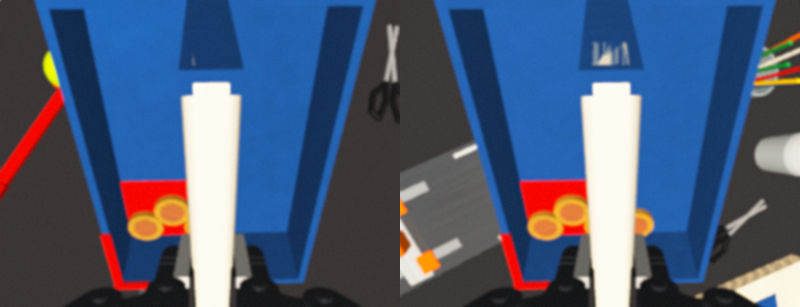

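```bash
python3 -m pendant '[[0,0,0,0,-6],[0,0,0,0,-6],[0,0,0,0,-6],[0,0,0,0,-6],[0,10,0,0,0],[0,-10,0,0,0],[0,10,0,0,0],[0,-10,0,0,0],[0,0,0,0,0]]'; python3 look.py L9;  python3 -m pendant '[[0,0,0,0,6],[0,0,0,0,6],[0,0,8,0,4],[0,0,-8,0,0],[0,0,8,0,0],[0,0,-8,0,0],[0,0,0,0,0]]'; python3 look.py L10
python3 -c "
import cv2,numpy as np
f=lambda n:cv2.resize(cv2.imread(f'pics/{n}w.png')[60:290,160:460],(600,460))
a=np.hstack([f('L9'),f('L10')]);cv2.imwrite('pics/V10.png',cv2.resize(a,(800,307)))"
```

```text
time: 23.35
tool_pos: [483.2, -64.7, 422.1]
tcp_rot: [-178.1, -23.2, -66.5]
ft_force: [0.3, 0.4, -2.8]
finger_gap: 12.4
g [-0.358 -0.387 -0.85 ] [  1.5 -21.   94.9 -20.7  94.9  63.8]
time: 24.2
tool_pos: [484.2, -65.6, 422.8]
tcp_rot: [-171.5, -21.8, -83.6]
ft_force: [0.6, -0.8, -4.4]
finger_gap: 12.1
g [-0.338 -0.486 -0.806] [  1.4 -20.9  94.7 -20.7  94.8  79.5]
```

View pics/V10.png

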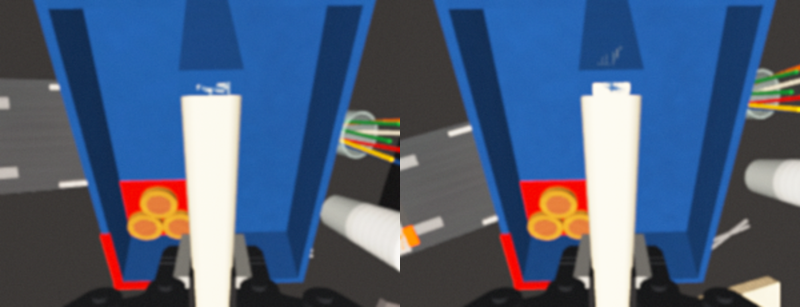

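The left and right crops show three tokens in a triangle on the red patch, at (545,225), (577,225) and (557,203). The fourth is hidden behind the handle bar, so I'll locate it numerically.

```bash
cat > tok.py <<'E'
from h import *
s=r.sense();T=Rm(s['tcp_rot']);W=T@np.load('Q.npy');o=np.array(s['tool_pos'])-19*T[:,2]-W@[0,0,100]
print('g',(W.T@[0,0,-1]).round(3))
for n in ('wrist','top','scene'):
    im,d,p=snap(n);hsv=cv2.cvtColor(im,cv2.COLOR_BGR2HSV);L=(cloud(d,p)-o)@W
    B=(d>0)&(abs(L[...,0])<58)&(abs(L[...,1])<83)&(L[...,2]>0)&(L[...,2]<20)
    m=B&(hsv[...,0]>8)&(hsv[...,0]<28)&(hsv[...,1]>80)
    b=B&(hsv[...,0]>95)&(hsv[...,0]<125)&(hsv[...,1]>80)
    print(n,m.sum(),b.sum(),'floor z',np.median(L[b][:,2]) if b.any() else None)
    if m.sum():
        q=L[m]; H,_,_=np.histogram2d(q[:,1],q[:,0],bins=[np.arange(-86,-10,6),np.arange(-62,34,6)]); print(H.astype(int))
E
python3 tok.py
```

```text
g [-0.338 -0.485 -0.806]
wrist 1319 19461 floor z 3.38557325972042
[[ 0  0  2  5  2  0  3  0  0  0  0  0  0  0  0]
 [ 0  5 25 23 17  9 23  5  0  0  0  0  0  0  0]
 [ 0 25 27 29 28 26 30 31  7  0  0  0  0  0  0]
 [ 0 25 32 33 33 37 31 31  8  0  0  0  0  0  0]
 [ 0 13 45 43 29 23 39 54  6  0  0  0  0  0  0]
 [ 0  0  3 20 32 33 29  4  0  0  0  0  0  0  0]
 [ 0  0  3 33 34 35 39  3  0  0  0  0  0  0  0]
 [ 0  0  0 34 39 38 48  0  0  0  0  0  0  0  0]
 [ 0  0  0  2 39 39  8  0  0  0  0  0  0  0  0]
 [ 0  0  0  0  0  0  0  0  0  0  0  0  0  0  0]
 [ 0  0  0  0  0  0  0  0  0  0  0  0  0  0  0]
 [ 0  0  0  0  0  0  0  0  0  0  0  0  0  0  0]]
top 33 1742 floor z 4.33015725401257
[[0 0 0 0 0 0 1 0 0 0 0 0 0 0 0]
 [0 0 0 0 0 0 1 6 2 1 1 3 2 0 0]
 [0 0 0 0 0 0 1 3 1 0 0 0 2 3 0]
 [0 0 0 0 0 0 0 0 0 0 0 0 5 0 0]
 [0 0 0 0 0 0 0 0 0 0 0 0 1 0 0]
 [0 0 0 0 0 0 0 0 0 0 0 0 0 0 0]
 [0 0 0 0 0 0 0 0 0 0 0 0 0 0 0]
 [0 0 0 0 0 0 0 0 0 0 0 0 0 0 0]
 [0 0 0 0 0 0 0 0 0 0 0 0 0 0 0]
 [0 0 0 0 0 0 0 0 0 0 0 0 0 0 0]
 [0 0 0 0 0 0 0 0 0 0 0 0 0 0 0]
 [0 0 0 0 0 0 0 0 0 0 0 0 0 0 0]]
scene 0 128 floor z 0.7532830949122429
```

```bash
python3 -m pendant '[[0,0,0,0,-8],[0,0,0,0,-8],[0,0,0,0,-8],[0,0,0,0,-8],[0,0,0,0,-8],[0,0,0,0,-8],[0,0,15,0,0],[0,0,-15,0,0],[0,0,15,0,0],[0,0,-15,0,0]]'; python3 -m pendant '[[0,0,18,0,0],[0,0,-18,0,0],[0,0,18,0,0],[0,0,-18,0,0],[0,10,0,0,0],[0,-10,0,0,0],[0,0,0,0,0]]'; python3 tok.py
```

```text
time: 25.5
tool_pos: [482.9, -67.2, 424.3]
tcp_rot: [168.7, -20.6, -32.0]
ft_force: [0.5, -0.6, -3.8]
finger_gap: 12.4
time: 26.2
tool_pos: [482.9, -65.5, 422.5]
tcp_rot: [168.6, -20.5, -31.9]
ft_force: [0.1, 0.1, -3.4]
finger_gap: 11.7
g [-0.307 -0.191 -0.932]
wrist 1350 19091 floor z 3.466634587465406
[[ 0  0  0  2  3  0  1  1  0  0  0  0  0  0  0]
 [ 0  6 23 25 15  6 23 10  2  0  0  0  0  0  0]
 [ 0 21 28 27 30 26 29 27  8  0  0  0  0  0  0]
 [ 0 26 33 31 35 34 33 33  8  0  0  0  0  0  0]
 [ 0 10 35 33 38 12 48 54 13  0  0  0  0  0  0]
 [ 0  8 27 32 20  4  0  0  0  0  0  0  0  0  0]
 [ 0 25 37 35 36 12  0  0  0  0  0  0  0  0  0]
 [ 0 24 37 38 41 13  0  0  0  0  0  0  0  0  0]
 [ 0 12 53 61 45  0  0  0  0  0  0  0  0  0  0]
 [ 0  0  0  1  0  0  0  0  0  0  0  0  0  0  0]
 [ 0  0  0  0  0  0  0  0  0  0  0  0  0  0  0]
 [ 0  0  0  0  0  0  0  0  0  0  0  0  0  0  0]]
top 257 1431 floor z 4.437598646593537
[[0 0 0 0 0 0 0 0 0 0 1 1 0 0 0]
 [0 2 5 8 3 0 0 0 4 3 4 6 5 0 0]
 [0 3 5 6 3 0 0 0 7 5 7 6 5 1 0]
 [0 5 6 6 3 0 0 0 6 6 7 8 6 2 0]
 [0 0 5 7 5 0 0 0 4 0 5 6 4 0 0]
 [0 2 7 6 4 0 0 0 0 0 0 0 0 0 0]
 [0 5 4 6 4 0 0 0 0 0 0 0 0 0 0]
 [0 6 5 7 4 0 0 0 0 0 0 0 0 0 0]
 [0 0 6 7 3 0 0 0 0 0 0 0 0 0 0]
 [0 0 0 0 0 0 0 0 0 0 0 0 0 0 0]
 [0 0 0 0 0 0 0 0 0 0 0 0 0 0 0]
 [0 0 0 0 0 0 0 0 0 0 0 0 0 0 0]]
scene 0 12 floor z 13.987018751997056
```

```bash
sed -i "s/('wrist','top','scene')/('wrist','top')/" tok.py; python3 -m pendant '[[0,0,0,0,-8],[0,0,20,0,0],[0,0,20,0,0],[0,0,-40,0,0],[0,0,-40,0,0],[0,0,20,0,0],[0,0,20,0,0],[0,0,0,0,5],[0,0,0,0,5],[0,0,0,0,0]]';  python3 tok.py
```

```text
time: 27.35
tool_pos: [483.5, -66.0, 423.1]
tcp_rot: [169.5, -20.9, -34.2]
ft_force: [0.2, -0.3, -3.4]
finger_gap: 12.1
g [-0.315 -0.203 -0.927]
wrist 1446 18321 floor z 3.658684888378473
[[ 0  0  0  0  0  0  0  0  0  0  0  0  0  0  0]
 [ 0  0  4 11  5  1  0  1  0  0  0  0  0  0  0]
 [ 0  8 27 25 28  8  5  5  1  0  0  0  0  0  0]
 [ 0 21 30 30 30 21 26 29  8  0  0  0  0  0  0]
 [ 0 15 35 33 40 32 29 30 11  0  0  0  0  0  0]
 [ 0  0 25 33 26 29 36 32 12  0  0  0  0  0  0]
 [ 0  4 31 34 31 20 50 58 15  0  0  0  0  0  0]
 [ 0 20 33 34 33 20  0  3  0  0  0  0  0  0  0]
 [ 0 18 41 41 44 27  0  0  0  0  0  0  0  0  0]
 [ 0  1 38 59 46  3  0  0  0  0  0  0  0  0  0]
 [ 0  0  0  0  0  0  0  0  0  0  0  0  0  0  0]
 [ 0  0  0  0  0  0  0  0  0  0  0  0  0  0  0]]
top 223 1486 floor z 4.374567646404518
[[0 0 0 0 0 0 0 0 0 0 0 0 0 0 0]
 [0 1 2 4 0 0 0 0 0 0 0 0 0 0 0]
 [0 2 5 4 2 0 0 0 0 0 0 0 0 0 0]
 [0 5 6 7 2 0 0 1 4 1 5 6 2 0 0]
 [0 3 6 5 3 0 0 0 7 7 5 7 6 0 0]
 [0 0 6 7 0 0 0 2 7 6 6 6 6 1 0]
 [0 2 5 5 2 0 0 0 3 2 6 6 4 0 0]
 [0 3 9 5 3 0 0 0 0 0 0 0 0 0 0]
 [0 2 4 6 1 0 0 0 0 0 0 0 0 0 0]
 [0 0 0 0 0 0 0 0 0 0 0 0 0 0 0]
 [0 0 0 0 0 0 0 0 0 0 0 0 0 0 0]
 [0 0 0 0 0 0 0 0 0 0 0 0 0 0 0]]
```

```bash
python3 -m pendant '[[0,0,20,0,-8],[0,0,25,0,0],[0,0,-45,0,0],[0,0,-45,0,0],[0,0,20,0,0],[0,0,25,0,0],[0,0,-45,0,0],[0,0,20,0,0],[0,0,25,0,0],[0,0,0,0,0]]';  python3 tok.py
```

```text
time: 28.45
tool_pos: [480.8, -65.7, 423.0]
tcp_rot: [166.5, -19.3, -25.6]
ft_force: [0.4, 0.4, -2.8]
finger_gap: 12.2
g [-0.287 -0.157 -0.945]
wrist 1473 18280 floor z 4.01319084165185
[[ 0  0  0  0  0  0  0  0  0  0  0  0  0  0  0]
 [ 0  0  0  0  0  0  0  0  0  0  0  0  0  0  0]
 [ 0  0  0  0  1  0  0  0  0  0  0  0  0  0  0]
 [ 0  0 14 27 19  3  1  5  0  0  0  0  0  0  0]
 [ 0  9 31 29 28 20 21 23  6  0  0  0  0  0  0]
 [ 0 13 31 33 34 29 31 33  9  0  0  0  0  0  0]
 [ 0  3 37 40 53 36 31 31  8  0  0  0  0  0  0]
 [ 0  0  8 29 10  7 52 52 17  0  0  0  0  0  0]
 [ 0  5 30 31 35 13  3 17  1  0  0  0  0  0  0]
 [ 0 13 41 43 38 30  0  0  0  0  0  0  0  0  0]
 [ 0  7 43 42 44 33  0  0  0  0  0  0  0  0  0]
 [ 0  0 27 57 49  7  0  0  0  0  0  0  0  0  0]]
top 232 1390 floor z 4.580445029534
[[0 0 0 0 0 0 0 0 0 0 0 0 0 0 0]
 [0 0 0 0 0 0 0 0 0 0 0 0 0 0 0]
 [0 0 1 3 0 0 0 0 0 0 0 0 0 0 0]
 [0 1 6 6 5 0 0 0 3 0 0 0 0 0 0]
 [0 3 6 4 7 0 0 0 6 2 5 6 3 0 0]
 [0 2 7 7 4 0 0 0 6 5 6 6 7 1 0]
 [0 0 2 5 4 0 0 0 5 6 5 6 7 3 0]
 [0 0 3 5 3 0 0 0 0 1 6 7 5 0 0]
 [0 2 6 7 6 0 0 0 0 0 0 1 0 0 0]
 [0 3 5 5 3 0 0 0 0 0 0 0 0 0 0]
 [0 0 1 2 0 0 0 0 0 0 0 0 0 0 0]
 [0 0 0 0 0 0 0 0 0 0 0 0 0 0 0]]
```

```bash
python3 -m pendant '[[0,0,0,0,7],[0,0,0,0,7],[0,0,0,0,7],[0,0,0,0,7],[0,0,0,0,7],[0,0,0,0,7],[0,0,0,0,7],[0,8,0,0,0],[0,-8,0,0,0],[0,0,0,0,0]]';  python3 tok.py; python3 look.py L12
python3 -c "
import cv2,numpy as np
f=lambda n,a,b,c,d:cv2.resize(cv2.imread(f'pics/{n}.png')[a:b,c:d],(400,300))
cv2.imwrite('pics/V12.png',np.hstack([f('L12w',60,290,160,460),f('L12t',120,270,280,480)]))"
```

```text
time: 29.55
tool_pos: [481.2, -63.8, 421.3]
tcp_rot: [-173.6, -22.4, -78.1]
ft_force: [0.9, -0.1, -3.9]
finger_gap: 12.4
g [-0.347 -0.454 -0.821]
wrist 1293 18416 floor z 3.8458722170697106
[[ 0  0  0  0  0  0  0  0  0  0  0  0  0  0  0]
 [ 0  0  5 12  4  0  4 16  1  0  0  0  0  0  0]
 [ 0  5 24 28 25 13 25 23  7  0  0  0  0  0  0]
 [ 0 15 32 29 32 31 28 31  4  0  0  0  0  0  0]
 [ 0 11 29 33 39 32 40 31  4  0  0  0  0  0  0]
 [ 0  0 23 30 26  3 25 38 12  0  0  0  0  0  0]
 [ 0  6 31 32 33 10  0  0  0  0  0  0  0  0  0]
 [ 0 16 34 34 36 22  0  0  0  0  0  0  0  0  0]
 [ 0 11 41 35 46 26  0  0  0  0  0  0  0  0  0]
 [ 0  0 24 47 39  0  0  0  0  0  0  0  0  0  0]
 [ 0  0  0  0  0  0  0  0  0  0  0  0  0  0  0]
 [ 0  0  0  0  0  0  0  0  0  0  0  0  0  0  0]]
top 50 1711 floor z 4.551386169519992
[[0 0 0 0 0 0 0 0 0 0 0 0 0 0 0]
 [0 0 0 0 0 0 1 4 2 0 2 3 1 0 0]
 [0 0 0 0 0 0 2 5 2 0 0 2 6 0 0]
 [0 0 0 0 0 0 3 0 0 0 0 0 5 4 0]
 [0 0 0 0 0 0 0 0 0 0 0 0 6 2 0]
 [0 0 0 0 0 0 0 0 0 0 0 0 0 0 0]
 [0 0 0 0 0 0 0 0 0 0 0 0 0 0 0]
 [0 0 0 0 0 0 0 0 0 0 0 0 0 0 0]
 [0 0 0 0 0 0 0 0 0 0 0 0 0 0 0]
 [0 0 0 0 0 0 0 0 0 0 0 0 0 0 0]
 [0 0 0 0 0 0 0 0 0 0 0 0 0 0 0]
 [0 0 0 0 0 0 0 0 0 0 0 0 0 0 0]]
g [-0.348 -0.455 -0.82 ] [  1.6 -21.3  95.2 -20.8  94.9  74.6]
```

View pics/V12.png

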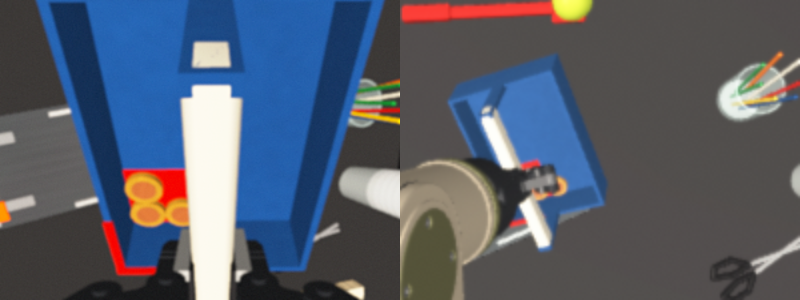

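Left crop: tokens at (143,188), (147,213) and (178,211) on the red patch. The fourth is beside them behind the bar; its rim shows in the right crop at (555,187). Next is a final check of the caddy's actual tilt, the fourth token's settling and the surroundings.

```bash
python3 -m pendant '[[0,0,0,0,4],[0,0,0,0,4],[0,0,0,0,-4],[0,0,0,0,0],[0,0,0,0,0],[0,0,0,0,0],[0,0,0,0,0],[0,0,0,0,0]]' 120
python3 - <<'E'
from h import *
s=r.sense();T=Rm(s['tcp_rot']);W=T@np.load('Q.npy');o=np.array(s['tool_pos'])-19*T[:,2]-W@[0,0,100]
im,d,p=snap('wrist');hsv=cv2.cvtColor(im,cv2.COLOR_BGR2HSV);C=cloud(d,p);L=(C-o)@W
m=(d>0)&(abs(L[...,0])<50)&(L[...,1]>-75)&(L[...,1]<70)&(abs(L[...,2]-4)<8)&(hsv[...,0]>95)&(hsv[...,0]<125)&(hsv[...,1]>80)
A=np.c_[L[m][:,:2],np.ones(m.sum())];c=np.linalg.lstsq(A,L[m][:,2],rcond=None)[0];print('floor plane slip deg',np.degrees(c[:2]).round(1),c[2].round(1))
n=W@np.array([-c[0],-c[1],1]);n/=np.linalg.norm(n);print('tilt',np.degrees(np.arccos(n[2])))
for x in(-56,56):
  for y in(-81,81): print(x,y,(o+W@[x,y,4+0*x+c[0]*x+c[1]*y])[2].round(0),end='; ')
a=cv2.imread('pics/top0.png').astype(int);b=snap('top')[0].astype(int)
D=(abs(a-b).sum(2)>120).astype(np.uint8);D=cv2.morphologyEx(D,cv2.MORPH_OPEN,np.ones((3,3),np.uint8))
k,_,st,_=cv2.connectedComponentsWithStats(D);print('\nchanged',st[1:][st[1:,4]>15].tolist())
print(optics.search_frame('top','jaw_grip')[:1],s['qd'].round(2),s['ft_force'].round(1))
E
python3 tok.py
```

```text
time: 30.6
tool_pos: [481.2, -64.4, 421.9]
tcp_rot: [-171.9, -21.9, -82.6]
ft_force: [-0.5, 0.5, -3.8]
finger_gap: 12.3
floor plane slip deg [2.4 1.7] 2.6
tilt 38.82339856542531
-56 -81 300.0; -56 81 382.0; 56 -81 342.0; 56 81 423.0; 
changed [[277, 156, 100, 107, 4627], [316, 164, 12, 12, 96], [301, 200, 9, 4, 28], [170, 208, 147, 192, 17907], [345, 234, 9, 12, 85], [567, 323, 32, 34, 585], [312, 335, 21, 18, 249], [524, 335, 7, 8, 41], [600, 339, 9, 6, 43], [557, 340, 83, 60, 1770], [547, 349, 8, 5, 28], [578, 357, 9, 4, 31], [341, 376, 7, 15, 72], [519, 390, 34, 10, 136], [326, 395, 13, 5, 51]]
[] [ 0.01 -0.13 -0.03  0.02 -0.05 -0.3 ] [-0.5  0.5 -3.8]
g [-0.34  -0.48  -0.809]
wrist 1289 18393 floor z 3.8556095633380556
[[ 0  0  0  0  0  0  0  0  0  0  0  0  0  0  0]
 [ 0  0  4 17  9  0  6 12  2  0  0  0  0  0  0]
 [ 0  7 28 22 24 12 24 30  4  0  0  0  0  0  0]
 [ 0 16 25 32 28 31 27 25  5  0  0  0  0  0  0]
 [ 0 10 33 29 38 30 42 33  6  0  0  0  0  0  0]
 [ 0  0 21 33 31  2 26 37  8  0  0  0  0  0  0]
 [ 0  7 33 31 31 11  0  0  0  0  0  0  0  0  0]
 [ 0 16 33 33 38 23  0  0  0  0  0  0  0  0  0]
 [ 0 11 43 37 43 24  0  0  0  0  0  0  0  0  0]
 [ 0  0 23 47 36  0  0  0  0  0  0  0  0  0  0]
 [ 0  0  0  0  0  0  0  0  0  0  0  0  0  0  0]
 [ 0  0  0  0  0  0  0  0  0  0  0  0  0  0  0]]
top 27 1701 floor z 4.4297127471517665
[[0 0 0 0 0 0 0 0 0 0 0 0 0 0 0]
 [0 0 0 0 0 0 1 2 0 0 0 0 1 0 0]
 [0 0 0 0 0 0 1 0 0 0 0 0 5 2 0]
 [0 0 0 0 0 0 0 0 0 0 0 0 4 3 0]
 [0 0 0 0 0 0 0 0 0 0 0 0 5 2 0]
 [0 0 0 0 0 0 0 0 0 0 0 0 1 0 0]
 [0 0 0 0 0 0 0 0 0 0 0 0 0 0 0]
 [0 0 0 0 0 0 0 0 0 0 0 0 0 0 0]
 [0 0 0 0 0 0 0 0 0 0 0 0 0 0 0]
 [0 0 0 0 0 0 0 0 0 0 0 0 0 0 0]
 [0 0 0 0 0 0 0 0 0 0 0 0 0 0 0]
 [0 0 0 0 0 0 0 0 0 0 0 0 0 0 0]]
```

Run:
```python
from h import *
a=cv2.imread('pics/scene0.png').astype(int);b=snap('scene')[0].astype(int)
for q in('card_reader','key_fob','steel_mug','cup_stack','straw_pot','jaw_grip'): print(q,[(np.round(x['at']),round(x['score'],2)) for x in optics.search_frame('scene',q)[:2]])
for n,(u0,u1,v0,v1) in dict(reader_fob=(382,465,178,206),mug=(425,456,203,238),pot=(180,212,202,262),cups=(145,180,180,240),scis=(198,220,200,213),ball=(270,370,252,280)).items():
    print(n,(abs(a-b)[v0:v1,u0:u1].sum(2)>90).mean().round(3))
C=np.load('L.npy') if 0 else None
```

```text
card_reader [(array([435., 501.,  38.]), 0.59)]
key_fob [(array([316., 360.,   7.]), 0.4)]
steel_mug [(array([654., 424.,  69.]), 0.96)]
cup_stack [(array([ 533., -539.,  135.]), 0.61)]
straw_pot [(array([ 659., -431.,   80.]), 0.85)]
jaw_grip [(array([439.,  80.,  59.]), 0.78)]
reader_fob 0.0
mug 0.0
pot 0.0
cups 0.0
scis 0.0
ball 0.0
```

```bash
python3 -c "
from bench import hand_in
print(hand_in())"
```

```text
the job is handed in; nothing more can be done
None
```

I opened the dock's jaw, lifted out the blue caddy and handed in with it held up and tilted about 39°. Three tokens are on the red patch. The fourth is in the same corner, but its centre lies about 10 mm past the edge of the 50 mm patch.

- **Jaw:** I pulled it open about 48 mm by its grip. The scene camera showed the grip about 44 mm from where it started.
- **Tilting:** The moves cannot tilt the tool directly, so I drove the empty arm against its wrist limit until the tool leaned about 23°. I gripped the handle like that, lifted the caddy and turned it about the tool's axis, which tips it towards the red corner.
- **Tokens:** They first jammed in a row, and I rocked them into the corner. At the last check two tokens stood in a row by the −y wall with a third above them. The fourth was next in that row, about 60 mm from the −x wall. The handle hides most of it, so that position comes from the rim visible to the top camera. Trying to shake it closer did not work.
- **Caddy:** It shifted about 2–3° in the grip during the rocking and shaking. The red corner was lowest, its floor at z = 300 mm against 342, 382 and 423 mm for the others, well clear of the dock. The grip was at 120 N.
- **Other objects:** The scene picture showed no change at the card reader, key fob, mug, straw pot, cups, scissors or ball launcher. The top camera's comparison was inconclusive because the arm blocks much of its view, and it could not find the jaw grip at the end.

Simulated time was about 31 s of the 54 s allowed.

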